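Take the rear cap off the lens beside the camera, whichever way it turns

ROBOT

A 6-joint arm with a two-finger parallel gripper is mounted at the origin on the work surface. World frame = base frame: x ahead of the robot, y to its left, z up, the work surface at z = 0. Lengths are in m, angles in degrees, forces in N, time in s.
With the tool pointing down it reaches from about 0.375 to 0.9 m from the base axis. Payload 3.1 kg.
Tool frame: the origin (TCP) lies on the centre line of the jaws, within the pads' length; the fingertips stand 17 mm ahead of it and the grasp point (between the pads) lies 2 mm behind it; z points along the fingers, y is the line along which they close (so a half turn about z gives the same grasp; the last joint's range is limited). The gripper opens to 87 mm and grips with 3 to 60 N. Pads are 19 mm wide; open, the fingers measure 117 mm over their backs; the gripper's body (75 mm by 190 mm) begins 51 mm behind the grasp point.
Start: joints at [-79.211, 30.224, 82.088, -0, 67.689, -10.227], TCP at [0.224, -0.583, 0.24] pointing down, gripper open.
Joint ranges: [-176.69, 176.69], [-43.24, 126.21], [12.49, 139.97], [-82, 262], [0, 151.66], [-163.58, 163.58]. Speed limits (degrees/s): [159.86, 159.86, 180, 180, 180, 180].

INTERFACE

Orientations are given as a 3x3 rotation matrix whose columns are the frame's x, y, z axes.
In Python, from rig import bot, imaging, finder gives the robot as it stands. The module is installed in compiled form; this text tells all that it offers.
- The arm moves only by the tool play_rows, never from a script. Its argument "motion" is a list that holds one entry, the list of rows, each a list of 6 numbers: the shift along the tool's x, y, z in normalised numbers (1 is 0.75 m), then the turn, a rotation vector about the tool's x, y, z in shares of pi/2 rad (1.0 is pi/2 rad). In form: [[[dx, dy, dz, wx, wy, wz], ...]]. A call has 1 to 8 rows; each row is the pose to reach, as a shift and turn from the pose commanded when the call began, along the tool's axes at that moment; what a row does not reach only later rows make up. A row lasts 1/12 s, in which the tool goes at most 41.7 mm and 7.16 degrees, less where a joint would pass 70% of its speed; a pose out of reach is approached as far as the arm can. A call with a gripper value outside its range is refused whole. "fingers" is the finger opening in m, from 0 to 0.087, set as the call begins (left out, the last holds). The fingers move at their own pace and stop on an object; the grip force is fixed at half the most. Time passes only in rows, so rows that repeat a pose let the fingers close. It gives the time, the measured TCP pose, the force, the opening and the grip force at its end, in the units of the state.
- bot.read_state(): the state, without advancing time (a new reading comes with each control period).
- imaging.capture(name): name is "scene" or "top"; returns a dict with "frame" (420x560x3 uint8, red, green, blue), "camera_matrix" (3x3 intrinsics, pixels), "k1" (the pictures are not rectified: a ray, as slopes to the right and down, at radius r is drawn at 1 + k1 r^2 times it, then the intrinsics apply), "R" (3x3) and "t" (3): a world point X has camera coordinates R X + t. Camera axes: x right, y down, z forward; pixel columns grow to the right and rows downward; lengths in m; the calibration is good to about 2 mm. A picture is of the moment at which its call begins. There is no depth.
- bot.hand_in(): hands the job in; it is judged then, once.
Trained networks look in the newest picture that a camera, given by its name, has taken for a name from the list of things; names that differ only in an ending like _2 or _b are one class to them, and where a whole thing is asked for, a point or a joint stands for the part that bears it (a point fixed in the world has none). Each returns a list of dicts, best first, with "confidence" (0 to 1); they miss things now and then, are a little off and sometimes report something else, mostly with a low value. They report only what shows in the picture. A call takes as long as a camera call. They do not tell look-alikes from the thing itself.
- finder.recognise(camera, name): "at" ([x, y, z] in m, in world coordinates, good to about 4 mm: the middle of the surface that is visible of it).
- finder.outline_of(camera, name): "pixels" (420x560 bool, what is visible of it).
The state is a dict: "time_s": time; "joint_positions": joint angles; "qvel": joint speeds; "tau": joint torques, N m; "position": TCP position; "tcp_rot": TCP orientation; "force": force on the tool from outside, world axes, zero at the start; "moment": the same for the moment, N m; "opening": opening from 0.0 (shut) to 1.0 (fully open); "grasp_force": force on a finger pad.
Only numpy, scipy, OpenCV 4.12 (cv2) and the standard library are available. Lean on these libraries where they do the work, as an engineer would, in place of code of your own. Each camera call takes 0.05 s, during which the arm holds its last target. There are 200 camera calls.

TASK

Two tall lenses stand nose down in the wooden dock, and the one next to the camera body is about to be mounted: take off its rear cap, the round black bayonet cap on top. Nobody knows which way this mount turns, so try it one way and, if it comes up against its stop, turn it the other way until it comes free; then lift it straight off. Finish while holding the cap still and level over its own lens, at least 5 cm above the mount, with the other lens left capped and everything else on the desk left where it is.

Things in the scene. Friction and masses are not known exactly. Their poses are not given: they have to be found in the camera images.
- cap_1: rear cap on the lens in well 1: round black plastic cap, ribbed side, 60 mm across, 24 mm high, 30 g, loose. Origin at the centre of its open underside, z up. Three inner lugs hook under the mount's tabs with 1 mm of up-and-down play: as found (its x within 0.06 rad of the dock's x) it is locked and cannot be pulled off. Turns with next to no friction. The way it opens varies and cannot be seen.
- cap_2: rear cap on the lens in well 2: round black plastic cap, ribbed side, 60 mm across, 24 mm high, 30 g, loose. Origin at the centre of its open underside, z up. Three inner lugs hook under the mount's tabs with 1 mm of up-and-down play: as found (its x within 0.06 rad of the dock's x) it is locked and cannot be pulled off. Turns with next to no friction. The way it opens varies and cannot be seen.
- mount_1 (a point): centre of the steel mount face on which cap 1 sits, 130 mm above the desk; the lens under it (black, 65 to 77 mm across) is held fast in the dock. Mount and tabs rise 6.5 mm inside the cap. Wrong way, the cap meets a hard stop within 0.15 rad; right way, it lifts straight off between 0.8 and 1.15 rad from locked, with a stop at about 1.25. The two mounts may differ.
- mount_2 (a point): centre of the steel mount face on which cap 2 sits, 130 mm above the desk; the lens under it (black, 65 to 77 mm across) is held fast in the dock. Mount and tabs rise 6.5 mm inside the cap. Wrong way, the cap meets a hard stop within 0.15 rad; right way, it lifts straight off between 0.8 and 1.15 rad from locked, with a stop at about 1.25. The two mounts may differ.
- dock: fixed dark walnut dock, 150 (x) by 260 (y) by 35 mm high, with two round wells in which the lenses stand and a row of memory cards along its -x edge. Origin at the centre of its underside; well 1 is at x +12, y +57.5 mm, well 2 at x +12, y -57.5 mm in its frame.
- camera: black camera body without a lens, 134 mm wide, 60 mm deep, 100 mm tall, standing upright beside one end of the dock; it may be at either end, 130 to 170 mm from the nearer mount. The lens nearer to it is the one to uncap. Origin at the centre of its underside, front facing its -x.
- filter_tin: round aluminium tin, 85 mm across, 25 mm high, at the end of the dock away from the camera. Origin at the centre of its underside.
- front_cap: flat black front lens cap, 78 mm across, 10 mm high, lying on the robot's side of the dock. Origin at the centre of its underside.
- lens_pen: cleaning pen, 110 mm long (along its y), 12 mm thick, lying on the robot's side of the dock. Origin at the centre of its underside.
- blower: pear-shaped rubber air blower standing nozzle up, 58 mm across, 120 mm tall, on the far side of the dock. Origin at the centre of its underside.
- short_lens: short black lens, 64 mm across, 52 mm high, standing on the far side of the dock. Origin at the centre of its underside.
- model_car: red metal model car, 178 mm long (along its y), 75 mm wide, 50 mm high, on the left of the desk. Origin at the centre of its underside.
- notebook: bound notebook lying flat, 210 by 145 by 16 mm, on the right of the desk. Origin at the centre of its underside.
There are look-alikes about, which are no part of the job. Leave any turquoise look-alike of the camera alone. What is shaped like the cap_1 but pink is not meant.

How it is judged:
By the outcome, as a careful person would: the job done as asked, in the order asked, and still so for the second after the job is handed in, while the arm keeps its last pose, push and grip.
It also fails if it takes over 42 s, if anything falls off the work surface, if the arm or the gripper's body presses on something with over 40 N, if the wrist force passes 120 N, or if a joint passes its speed limit or range.

## Working session

There is one attempt and no reset: what is moved stays moved. The work goes in short steps, Python scripts to look and compute and a tool call to move; the robot and the scene stay as the last step left them, time stands still between calls to the robot, and variables do not carry over. Pictures are saved under pics/ and viewed, at most 10 in all, crops included, and the job is handed in when it is done.

Besides the shell and the picture viewer there is one more tool, called as name([rows], argument=value, ...), one row to a line, values as JSON. play_rows: Moves the arm, as the interface text tells. Its arguments: {"type":"object","properties":{"motion":{"type":"array"},"fingers":{"type":"number"}},"required":["motion"]}

```bash
mkdir -p pics; cat > h.py <<'E'
import numpy as np, cv2
from rig import bot, imaging, finder
def save(n,f): cv2.imwrite('pics/'+n+'.png', f[:,:,::-1])
def proj(c,X):
    p=c["R"]@np.array(X,float)+np.array(c["t"]); s=p[:2]/p[2]; s=s*(1+c["k1"]*(s@s)); K=np.array(c["camera_matrix"]); return K[:2,:2]@s+K[:2,2]
def unproj(c,uv,z):
    K=np.array(c["camera_matrix"]); d=np.linalg.solve(K[:2,:2],np.array(uv,float)-K[:2,2]); s=d.copy()
    for _ in range(20): s=d/(1+c["k1"]*(s@s))
    R=np.array(c["R"]); o=-R.T@np.array(c["t"]); r=R.T@np.append(s,1); return o+r*(z-o[2])/r[2]
E
python3 - <<'E'
from h import *
for cam in ("scene","top"):
    c=imaging.capture(cam); save(cam+"0",c["frame"]); R=np.array(c["R"]); print(cam,-R.T@np.array(c["t"]),R[2])
    for n in ("cap_1","camera","dock","filter_tin","blower","short_lens"):
        for d in finder.recognise(cam,n)[:4]: print(n,round(d["confidence"],2),np.round(d["at"],3),proj(c,d["at"]).round())
s=bot.read_state(); print(s["tcp_rot"],s["position"],s["time_s"])
E
```

```text
scene [1.37506216 0.86091737 0.97850059] [-0.5601256  -0.58084662 -0.5906577 ]
cap_1 0.87 [0.571 0.118 0.159] [297. 210.]
cap_1 0.67 [0.695 0.228 0.023] [293. 282.]
cap_1 0.59 [0.571 0.001 0.155] [271. 195.]
camera 0.98 [0.567 0.273 0.063] [335. 258.]
camera 0.9 [0.422 0.286 0.07 ] [369. 237.]
camera 0.6 [0.41  0.519 0.03 ] [434. 283.]
dock 0.76 [0.602 0.106 0.035] [286. 244.]
filter_tin 0.58 [ 0.544 -0.142  0.022] [249. 206.]
blower 0.74 [0.683 0.114 0.049] [269. 254.]
blower 0.37 [0.601 0.106 0.038] [287. 243.]
blower 0.35 [ 0.545 -0.14   0.028] [249. 205.]
short_lens 0.73 [ 0.69  -0.035  0.044] [236. 233.]
top [ 0.46273327 -0.03074755  1.31281789] [ 0.05874744  0.02083096 -0.99805551]
cap_1 0.76 [ 0.554 -0.01   0.151] [277. 200.]
cap_1 0.73 [0.563 0.099 0.156] [238. 197.]
cap_1 0.59 [0.684 0.214 0.026] [206. 161.]
cap_1 0.21 [ 0.539 -0.155  0.019] [325. 209.]
camera 0.89 [0.555 0.243 0.081] [192. 202.]
camera 0.68 [0.415 0.263 0.079] [184. 249.]
dock 0.86 [0.528 0.045 0.034] [260. 212.]
dock 0.16 [0.676 0.096 0.055] [243. 163.]
blower 0.64 [0.678 0.093 0.058] [244. 162.]
blower 0.35 [0.553 0.245 0.079] [192. 202.]
short_lens 0.94 [ 0.671 -0.052  0.052] [292. 164.]
[[ 9.33484038e-01  3.58618949e-01  3.18067384e-06]
 [ 3.58618948e-01 -9.33484035e-01 -7.61665373e-05]
 [-2.43456553e-05  7.22408967e-05 -9.99999997e-01]] [ 0.22415658 -0.58341284  0.23958987] 0.7
```

View pics/scene0.png

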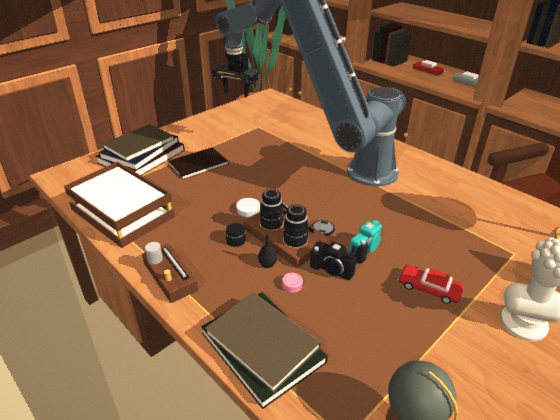

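View pics/top0.png

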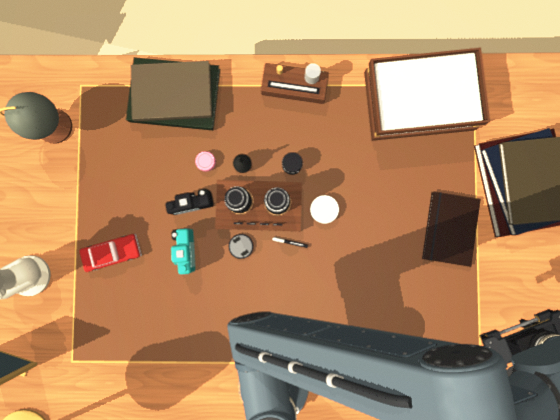

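Candidates: the black cap at scene (297,210) / top (238,197), the black cap at scene (271,195) / top (277,200), and the pink look-alike at scene (293,282) / top (206,161). The black camera is at scene (335,258) / top (190,202), and the turquoise one at scene (369,237) is ignored. My choice is the cap at scene (297,210), the one nearest the black camera.

```bash
cat > fit.py <<'E'
from h import *
from scipy.optimize import minimize
def model(c,x,y,z0=.130,z1=.154,r=.030,S=8):
    a=np.linspace(0,2*np.pi,60)
    P=np.array([proj(c,[x+r*np.cos(t),y+r*np.sin(t),z]) for z in (z0,z1) for t in a])
    return P
def mask(c,x,y,z0,z1,S=8):
    P=model(c,x,y,z0,z1); h=cv2.convexHull(((P+.5)*S).astype(np.float32)).astype(np.int32)
    m=np.zeros((420*S,560*S),np.uint8); cv2.fillConvexPoly(m,h,255)
    return cv2.resize(m,(560,420),interpolation=cv2.INTER_AREA)/255.
def fit(c,px,x,y,z0=.130,z1=.154):
    f=lambda p:((mask(c,p[0],p[1],z0,z1)-px)**2).sum()
    r=minimize(f,[x,y],method="Nelder-Mead",options=dict(initial_simplex=[[x,y],[x+.01,y],[x,y+.01]],xatol=2e-4,fatol=.05)); return r.x,r.fun
E
python3 - <<'E'
from fit import *
for cam in ("scene","top"):
    c=imaging.capture(cam); b=(255,200,100,240) if cam=="scene" else (200,330,150,250)
    for d in finder.outline_of(cam,"cap_1")[:3]:
        m=d["pixels"]; v,u=np.nonzero(m); print(cam,round(d["confidence"],2),m.sum(),u.mean().round(1),v.mean().round(1),u.min(),u.max(),v.min(),v.max())
        if v.mean()<170 or v.mean()>215 or (cam=="top" and v.mean()>205): continue
        g=unproj(c,(u.mean(),v.mean()),.146); print("   ",g.round(4),"fit",fit(c,m.astype(float),g[0],g[1]))
    for d in finder.outline_of(cam,"camera")[:2]:
        v,u=np.nonzero(d["pixels"]); print("camera",d["confidence"],u.mean(),v.mean(),c["frame"][d["pixels"]].mean(0))
    if cam=="scene": f=c["frame"][170:290,230:390]; A=cv2.resize(f,(800,600),interpolation=cv2.INTER_CUBIC); save("crop1",A)
    else: f=c["frame"][140:260,160:320]; save("crop2",cv2.resize(f,(800,600),interpolation=cv2.INTER_CUBIC))
E
```

```text
scene 0.78 244 271.4 196.5 262 280 189 204
    [ 0.5655 -0.0013  0.146 ] fit (array([ 0.56056005, -0.0068514 ]), np.float64(23.305113417916182))
scene 0.66 321 292.5 281.9 283 302 273 291
scene 0.51 303 296.2 212.8 287 306 204 222
    [0.5702 0.1134 0.146 ] fit (array([0.56632805, 0.10960537]), np.float64(8.022160707420221))
camera 0.92 365.93825665859566 239.61743341404357 [ 65.15738499 143.51694915 128.89346247]
camera 0.57 333.0259433962264 259.2657232704403 [44.02122642 40.26965409 39.08254717]
top 0.89 284 205.9 160.5 197 215 151 170
top 0.58 400 235.8 197.8 225 246 187 209
    [0.5616 0.1063 0.146 ] fit (array([0.56177545, 0.10644265]), np.float64(11.054563629373318))
top 0.54 359 277.2 198.2 267 287 188 209
    [ 0.5609 -0.0094  0.146 ] fit (array([ 0.56134915, -0.00915569]), np.float64(15.413917723952325))
camera 0.95 189.7155858930603 201.59726962457339 [73.16951081 66.71899886 61.33105802]
camera 0.74 183.71675675675675 250.08648648648648 [ 88.30378378 180.52756757 163.35243243]
```

View pics/crop1.png

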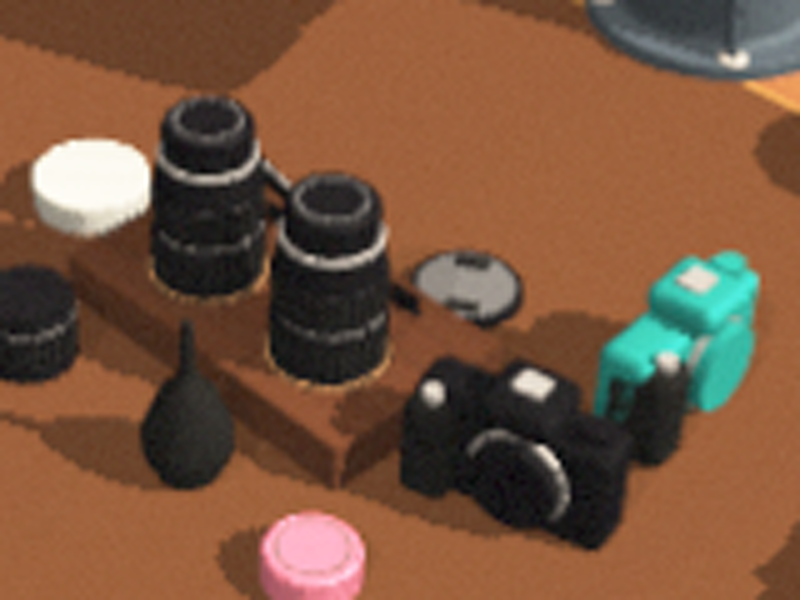

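View pics/crop2.png

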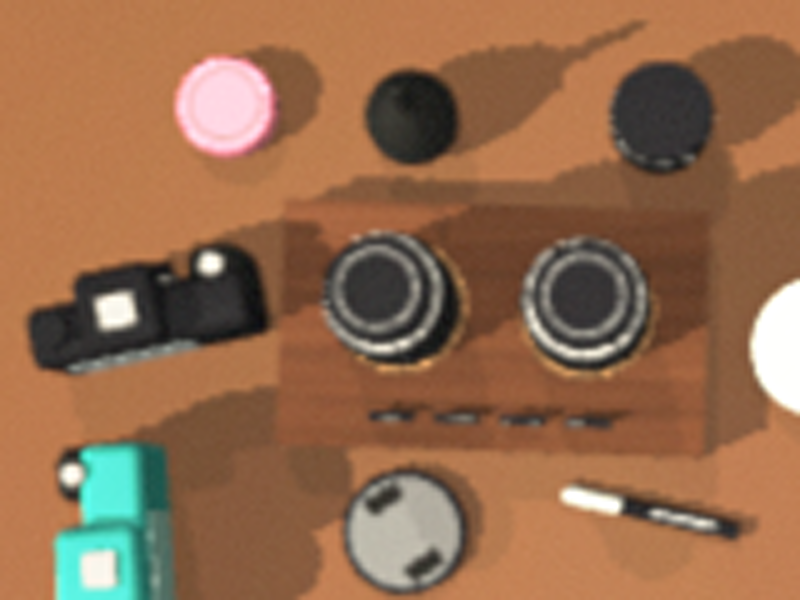

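The crops confirm the choice: the target lens (scene crop (330,200), top crop (377,287)) stands beside the black camera. Its cap has a pale ring on top, and below it the lens widens to a silver ring. The wider lens means the fingertips must stay above z≈0.132.

```bash
python3 - <<'E'
from fit import *
P={"scene":[(330,200),(208,120)],"top":[(377,287),(584,293)]}; O={"scene":(230,170),"top":(160,140)}
for cam in P:
    c=imaging.capture(cam)
    for p in P[cam]:
        uv=(np.array(p)+.5)/5-.5+O[cam]; print(cam,uv,unproj(c,uv,.154).round(4))
    for n in((.564,.108),(.561,-.008)): print(n, proj(c,[*n,.154]))
s=bot.read_state(); R=np.array(s["tcp_rot"]); t=np.array([.564,.108,.25]); print(R.T@(t-np.array(s["position"])), s["time_s"],s["opening"])
E
```

```text
scene [295.6 209.6] [0.5675 0.108  0.154 ]
scene [271.2 193.6] [ 0.5629 -0.005   0.154 ]
(0.564, 0.108) [296.41159882 209.11997676]
(0.561, -0.008) [270.99101102 192.98875623]
top [235. 197.] [0.5632 0.1074 0.154 ]
top [276.4 198.2] [ 0.5602 -0.0072  0.154 ]
(0.564, 0.108) [234.80241181 196.72258141]
(0.561, -0.008) [276.68243731 197.89856061]
[ 0.56521022 -0.52352192 -0.01044784] 1.1 0.9990788377873633
```

The rows are not in the units I measure in: shifts go in shares of 0.75 m and turns go in shares of pi/2 rad. I convert before sending: 0.192 m is 0.256, -0.154 m is -0.2053, -32 degrees is -0.3556.

play_rows([
  [[0.032, -0.0293, 0, 0, 0, -0.0444], [0.064, -0.0587, 0, 0, 0, -0.0889], [0.096, -0.088, 0, 0, 0, -0.1333], [0.128, -0.1173, 0, 0, 0, -0.1778], [0.16, -0.1467, 0, 0, 0, -0.2222], [0.192, -0.176, 0, 0, 0, -0.2667], [0.224, -0.2053, 0, 0, 0, -0.3111], [0.256, -0.2347, 0, 0, 0, -0.3556]],
], fingers=0.087)

```text
time_s: 1.77
position: [0.3408, -0.3489, 0.2398]
tcp_rot: [[0.599, 0.801, 0.0], [0.801, -0.599, -0.0], [-0.0, 0.001, -1.0]]
force: [1.2, -0.4, 0.4]
opening: 0.998
grasp_force: 0.0
```

```bash
cat > st.py <<'E'
from h import *
import sys
s=bot.read_state(); R=np.array(s["tcp_rot"]); t=np.array([float(a) for a in sys.argv[1:4]])
print("d",(R.T@(t-np.array(s["position"]))).round(4),"pos",np.round(s["position"],4),"y",R[:,1].round(3),"z",R[:,2].round(3),"q",np.round(s["joint_positions"],1),"t",s["time_s"],"F",np.round(s["force"],1),"M",np.round(s["moment"],2),"op",round(s["opening"]*87,1),round(s["grasp_force"],1),"yaw",np.degrees(np.arctan2(R[1,1],R[0,1])).round(1))
E
python3 st.py .565 .108 .24
```

```text
d [ 5.002e-01 -9.430e-02 -3.000e-04] pos [ 0.3408 -0.3489  0.2398] y [ 0.801 -0.599  0.001] z [ 0. -0. -1.] q [-58.8  19.7 101.4   0.   58.9 -22. ] t 1.7667 F [ 1.2 -0.4  0.4] M [ 0.01 -0.04 -0.02] op 86.8 0.0 yaw -36.8
```

Converted, 0.256 m is 0.3413, 0.224 m is 0.2987, -24 degrees is -0.2667.

play_rows([
  [[0.0427, -0.008, 0, 0, 0, -0.0333], [0.0853, -0.016, 0, 0, 0, -0.0667], [0.128, -0.024, 0, 0, 0, -0.1], [0.1707, -0.032, 0, 0, 0, -0.1333], [0.2133, -0.04, 0, 0, 0, -0.1667], [0.256, -0.048, 0, 0, 0, -0.2], [0.2987, -0.056, 0, 0, 0, -0.2333], [0.3413, -0.064, 0, 0, 0, -0.2667]],
])

```text
time_s: 2.43
position: [0.4566, -0.1154, 0.2398]
tcp_rot: [[0.222, 0.975, 0.001], [0.975, -0.222, -0.0], [-0.0, 0.001, -1.0]]
force: [-0.2, 0.2, 0.3]
opening: 0.996
grasp_force: 0.0
```

```bash
python3 st.py .565 .108 .24
```

```text
d [ 2.419e-01  5.610e-02 -2.000e-04] pos [ 0.4566 -0.1154  0.2398] y [ 0.975 -0.222  0.001] z [ 0.001 -0.    -1.   ] q [-27.8  18.4 103.5  -0.   58.  -15. ] t 2.4333 F [-0.2  0.2  0.3] M [-0.05 -0.17 -0.02] op 86.7 0.0 yaw -12.8
```

Converted, 0.242 m is 0.3227, 0.23 m is 0.3067, -23 degrees is -0.2556.

play_rows([
  [[0.0467, 0.0107, 0, 0, 0, -0.0333], [0.0933, 0.0213, 0, 0, 0, -0.0667], [0.14, 0.032, 0, 0, 0, -0.1], [0.1867, 0.0427, 0, 0, 0, -0.1333], [0.2333, 0.0533, 0, 0, 0, -0.1667], [0.28, 0.064, 0, 0, 0, -0.2], [0.3067, 0.0707, 0, 0, 0, -0.2333], [0.3227, 0.0747, 0, 0, 0, -0.2556]],
])

```text
time_s: 3.1
position: [0.5659, 0.109, 0.2396]
tcp_rot: [[-0.179, 0.984, 0.001], [0.984, 0.179, 0.001], [0.0, 0.001, -1.0]]
force: [0.5, 0.2, -0.5]
opening: 1.001
grasp_force: 0.0
```

```bash
python3 st.py .565 .108 .152; python3 - <<'E'
from h import *
c=imaging.capture("scene"); f=c["frame"][130:280,220:420]; save("crop3",cv2.resize(f,(800,600),interpolation=cv2.INTER_CUBIC))
E
```

```text
d [-0.0008 -0.0012  0.0876] pos [0.5659 0.109  0.2396] y [0.984 0.179 0.001] z [ 0.001  0.001 -1.   ] q [ -0.2  26.4  89.3   0.   64.2 -10.5] t 3.1 F [ 0.5  0.2 -0.5] M [-0.01 -0.09  0.03] op 87.1 0.0 yaw 10.3
```

View pics/crop3.png

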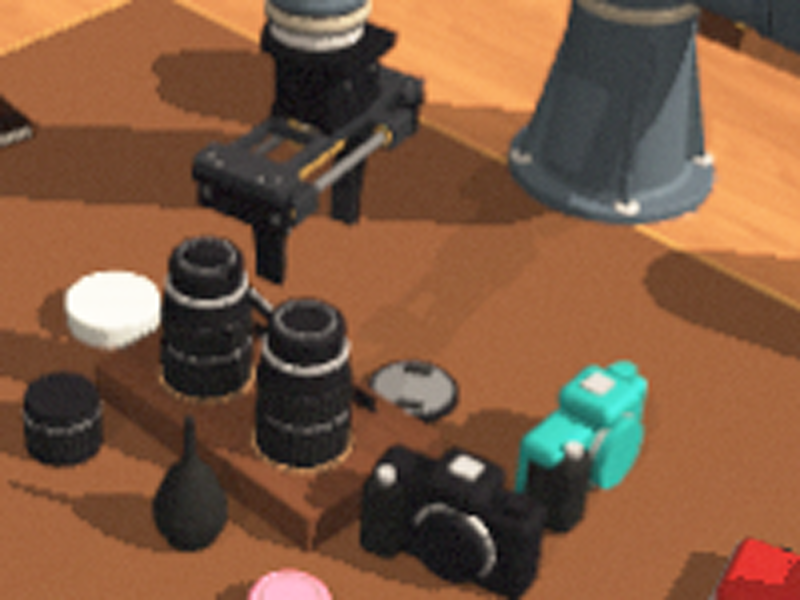

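The picture shows the open fingers straddling the target lens from above: fingertips at crop (270,275) and (345,215), with the cap at (308,315). Next is the straight descent.

Converted, 0.087 m is 0.116, -0.001 m is -0.0013.

play_rows([
  [[-0.0013, -0.0013, 0.02, 0, 0, 0], [-0.0013, -0.0013, 0.04, 0, 0, 0], [-0.0013, -0.0013, 0.06, 0, 0, 0], [-0.0013, -0.0013, 0.0773, 0, 0, 0], [-0.0013, -0.0013, 0.0907, 0, 0, 0], [-0.0013, -0.0013, 0.1013, 0, 0, 0], [-0.0013, -0.0013, 0.1093, 0, 0, 0], [-0.0013, -0.0013, 0.116, 0, 0, 0]],
])

```text
time_s: 3.82
position: [0.5641, 0.1047, 0.1522]
tcp_rot: [[-0.173, 0.985, -0.0], [0.985, 0.173, -0.0], [-0.0, -0.0, -1.0]]
force: [0.3, -0.6, 0.6]
opening: 0.999
grasp_force: 0.0
```

```bash
python3 st.py .565 .108 .152
```

```text
d [0.0031 0.0015 0.0002] pos [0.5641 0.1047 0.1522] y [ 0.985  0.173 -0.   ] z [-0. -0. -1.] q [ -0.6  32.9  94.2  -0.   52.9 -10.6] t 3.8167 F [ 0.3 -0.6  0.6] M [-0.01 -0.08 -0.  ] op 87.0 0.0 yaw 10.0
```

Converted, 0.003 m is 0.004, 0.001 m is 0.0013.

play_rows([
  [[0.004, 0.0013, 0, 0, 0, 0], [0.004, 0.0013, 0, 0, 0, 0], [0.004, 0.0013, 0, 0, 0, 0], [0.004, 0.0013, 0, 0, 0, 0]],
], fingers=0.065)

```text
time_s: 4.15
position: [0.565, 0.1085, 0.1532]
tcp_rot: [[-0.174, 0.985, 0.001], [0.985, 0.174, -0.0], [-0.0, 0.001, -1.0]]
force: [1.2, 0.1, 0.2]
opening: 0.799
grasp_force: 0.0
```

```bash
python3 st.py .565 .108 .152; python3 - <<'E'
from h import *
c=imaging.capture("scene"); f=c["frame"][170:245,250:350]; save("crop4",cv2.resize(f,(800,600),interpolation=cv2.INTER_CUBIC))
E
```

```text
d [-0.0005 -0.0001  0.0012] pos [0.565  0.1085 0.1532] y [0.985 0.174 0.001] z [ 0.001 -0.    -1.   ] q [ -0.3  32.9  94.   -0.   53.  -10.3] t 4.15 F [1.2 0.1 0.2] M [-0.04 -0.12  0.  ] op 69.5 0.0 yaw 10.0
```

View pics/crop4.png

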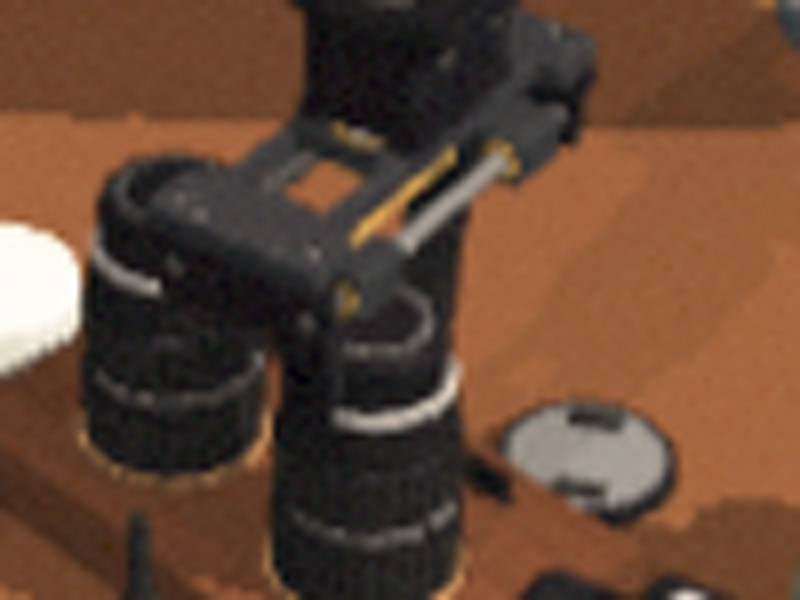

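The picture shows the near finger in front of the target cap (crop (305,350)) and the cap ring at (390,330) between the fingers, so I close on it.

play_rows([
  [[0, 0, 0, 0, 0, 0], [0, 0, 0, 0, 0, 0], [0, 0, 0, 0, 0, 0], [0, 0, 0, 0, 0, 0], [0, 0, 0, 0, 0, 0], [0, 0, 0, 0, 0, 0]],
], fingers=0.05)

```text
time_s: 4.7
position: [0.5627, 0.1081, 0.1527]
tcp_rot: [[-0.174, 0.985, -0.004], [0.985, 0.174, -0.001], [0.0, -0.004, -1.0]]
force: [-5.9, -1.6, 5.4]
opening: 0.678
grasp_force: 30.0
```

```bash
python3 st.py .565 .108 .152
```

```text
d [-0.0005  0.0023  0.0007] pos [0.5627 0.1081 0.1527] y [ 0.985  0.174 -0.004] z [-0.004 -0.001 -1.   ] q [ -0.3  32.9  94.1  -0.   53.2 -10.3] t 4.7 F [-5.9 -1.6  5.4] M [-0.28  1.01 -0.03] op 59.0 30.0 yaw 10.0
```

Converted, -0.002 m is -0.0027.

play_rows([
  [[0, -0.0027, 0, 0, 0, 0], [0, -0.0027, 0, 0, 0, 0], [0, -0.0027, 0, 0, 0, 0]],
])

```text
time_s: 4.95
position: [0.5625, 0.1081, 0.1528]
tcp_rot: [[-0.174, 0.985, 0.0], [0.985, 0.174, 0.0], [0.0, 0.0, -1.0]]
force: [-2.7, 0.0, 3.4]
opening: 0.679
grasp_force: 30.0
```

```bash
python3 st.py .565 .108 .152
```

```text
d [-0.0005  0.0024  0.0008] pos [0.5625 0.1081 0.1528] y [0.985 0.174 0.   ] z [ 0.  0. -1.] q [ -0.3  32.8  94.3   0.   52.9 -10.3] t 4.95 F [-2.7  0.   3.4] M [-0.05  0.53 -0.06] op 59.1 30.0 yaw 10.0
```

Converted, -0.001 m is -0.0013, -12 degrees is -0.1333.

play_rows([
  [[0, -0.0013, 0, 0, 0, -0.0222], [0, -0.0013, 0, 0, 0, -0.0444], [0, -0.0013, 0, 0, 0, -0.0667], [0, -0.0013, 0, 0, 0, -0.0889], [0, -0.0013, 0, 0, 0, -0.1111], [0, -0.0013, 0, 0, 0, -0.1333]],
])

```text
time_s: 5.45
position: [0.562, 0.1082, 0.1528]
tcp_rot: [[-0.376, 0.927, 0.001], [0.927, 0.376, 0.001], [0.0, 0.001, -1.0]]
force: [-2.8, 0.5, 3.1]
opening: 0.679
grasp_force: 30.0
```

```bash
python3 st.py .5625 .108 .152
```

```text
d [-0.0004  0.0004  0.0008] pos [0.562  0.1082 0.1528] y [0.927 0.376 0.001] z [ 0.001  0.001 -1.   ] q [ -0.3  32.7  94.4   0.1  52.8 -22.4] t 5.45 F [-2.8  0.5  3.1] M [ 0.08  0.4  -0.11] op 59.1 30.0 yaw 22.1
```

Converted, -0.001 m is -0.0013, -10 degrees is -0.1111.

play_rows([
  [[0, -0.0013, 0, 0, 0, -0.0222], [0, -0.0013, 0, 0, 0, -0.0444], [0, -0.0013, 0, 0, 0, -0.0667], [0, -0.0013, 0, 0, 0, -0.0889], [0, -0.0013, 0, 0, 0, -0.1111]],
])

```text
time_s: 5.87
position: [0.5617, 0.1078, 0.1529]
tcp_rot: [[-0.531, 0.847, 0.003], [0.847, 0.531, 0.001], [-0.001, 0.003, -1.0]]
force: [-0.8, 0.8, 3.1]
opening: 0.682
grasp_force: 30.0
```

```bash
python3 st.py .5625 .108 .152
```

```text
d [-0.0003  0.0007  0.0009] pos [0.5617 0.1078 0.1529] y [0.847 0.531 0.003] z [ 0.003  0.001 -1.   ] q [ -0.3  32.7  94.5   0.1  52.6 -32.5] t 5.8667 F [-0.8  0.8  3.1] M [ 0.17  0.16 -0.07] op 59.3 30.0 yaw 32.1
```

Converted, -32 degrees is -0.3556.

play_rows([
  [[0, 0, 0, 0, 0, -0.0444], [0, 0, 0, 0, 0, -0.0889], [0, 0, 0, 0, 0, -0.1333], [0, 0, 0, 0, 0, -0.1778], [0, 0, 0, 0, 0, -0.2222], [0, 0, 0, 0, 0, -0.2667], [0, 0, 0, 0, 0, -0.3111], [0, 0, 0, 0, 0, -0.3556]],
])

```text
time_s: 6.53
position: [0.561, 0.1076, 0.1528]
tcp_rot: [[-0.9, 0.435, 0.001], [0.435, 0.9, 0.0], [-0.001, 0.001, -1.0]]
force: [-3.8, -0.2, 3.9]
opening: 0.677
grasp_force: 30.0
```

```bash
python3 st.py .5625 .108 .152
```

```text
d [-0.0012  0.001   0.0008] pos [0.561  0.1076 0.1528] y [0.435 0.9   0.001] z [ 0.001  0.    -1.   ] q [ -0.4  32.7  94.6   0.   52.7 -64.6] t 6.5333 F [-3.8 -0.2  3.9] M [-0.06  0.32 -0.05] op 58.9 30.0 yaw 64.2
```

Converted, -0.004 m is -0.0053, -0.001 m is -0.0013, -1 degrees is -0.0111.

play_rows([
  [[0, 0, -0.0013, 0, 0, -0.0111], [0, 0, -0.0027, 0, 0, -0.0111], [0, 0, -0.004, 0, 0, -0.0111], [0, 0, -0.0053, 0, 0, -0.0111]],
])

```text
time_s: 6.87
position: [0.5611, 0.1074, 0.1565]
tcp_rot: [[-0.906, 0.423, 0.001], [0.423, 0.906, 0.0], [-0.001, 0.0, -1.0]]
force: [-0.7, 0.9, -0.2]
opening: 0.681
grasp_force: 30.0
```

```bash
python3 st.py .5625 .108 .152
```

```text
d [-0.001   0.0012  0.0045] pos [0.5611 0.1074 0.1565] y [0.423 0.906 0.   ] z [ 0.001  0.    -1.   ] q [ -0.4  32.4  94.4   0.   53.2 -65.3] t 6.8667 F [-0.7  0.9 -0.2] M [-0.   -0.08 -0.05] op 59.3 30.0 yaw 65.0
```

Converted, -0.07 m is -0.0933, -0.066 m is -0.088.

play_rows([
  [[0, 0, -0.0067, 0, 0, 0], [0, 0, -0.016, 0, 0, 0], [0, 0, -0.0293, 0, 0, 0], [0, 0, -0.0453, 0, 0, 0], [0, 0, -0.0613, 0, 0, 0], [0, 0, -0.0773, 0, 0, 0], [0, 0, -0.088, 0, 0, 0], [0, 0, -0.0933, 0, 0, 0]],
])

```text
time_s: 7.53
position: [0.5616, 0.1075, 0.2288]
tcp_rot: [[-0.906, 0.422, 0.004], [0.422, 0.906, 0.0], [-0.003, 0.002, -1.0]]
force: [-0.5, -0.2, 0.3]
opening: 0.679
grasp_force: 30.0
```

play_rows([
  [[0, 0, 0, 0, 0, 0], [0, 0, 0, 0, 0, 0], [0, 0, 0, 0, 0, 0], [0, 0, 0, 0, 0, 0]],
])

```text
time_s: 7.87
position: [0.5601, 0.1074, 0.2258]
tcp_rot: [[-0.906, 0.422, -0.002], [0.422, 0.906, 0.0], [0.002, -0.001, -1.0]]
force: [-0.7, -0.2, -0.1]
opening: 0.685
grasp_force: 30.0
```

```bash
python3 st.py .5625 .108 .227; python3 - <<'E'
from h import *
c=imaging.capture("scene"); f=c["frame"][130:280,220:420]; save("crop5",cv2.resize(f,(800,600),interpolation=cv2.INTER_CUBIC))
E
```

```text
d [-0.0019  0.0015 -0.0012] pos [0.5601 0.1074 0.2258] y [ 0.422  0.906 -0.001] z [-0.002  0.    -1.   ] q [ -0.4  27.   90.9   0.   62.2 -65.4] t 7.8667 F [-0.7 -0.2 -0.1] M [ 0.08 -0.18  0.04] op 59.6 30.0 yaw 65.0
```

View pics/crop5.png

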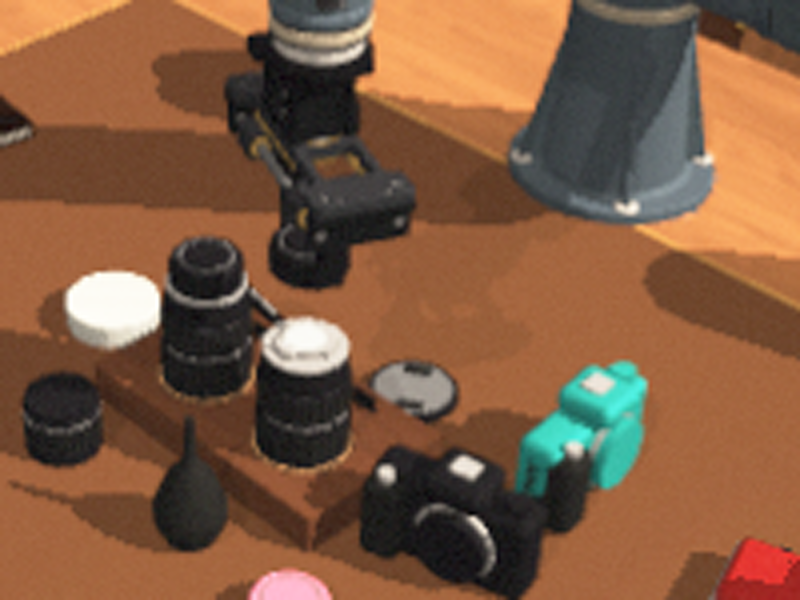

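The picture shows the cap held level at crop (308,255), straight above its bare steel mount at (305,340). The other lens is still capped at (205,255) and nothing else has moved, so I hand in.

```bash
python3 -c "
from rig import bot
print(bot.hand_in())"
```

```text
the job is handed in; nothing more can be done
None
```

The rear cap of the lens next to the black camera opened on the first direction tried (counter-clockwise seen from above, about 55°), and the job is handed in with the cap held still and level about 7 cm above its mount, the other lens still capped.

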